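# Set the slipped chopping board back up in its drying stand

## Robot

A 7-joint arm with a two-finger parallel gripper is mounted at the origin on a cart in front of the work surface, level with it; the furniture and walls round the work are solid. World frame = base frame: x ahead of the robot, y to its left, z up, the work surface at z = 0. Lengths are in m, angles in rad, forces in N, time in s.
With the tool pointing down it reaches from about 0.425 to 1.025 m from the base axis. Payload 3.6 kg.
Tool frame: the origin (TCP) lies at the very end of the fingers, on their centre line; the grasp point (between the pads) lies 19 mm behind it; z points along the fingers, y is the line along which they close (so a half turn about z gives the same grasp; the last joint's range is limited). The gripper opens to 85 mm and grips with 20 to 120 N. Pads are 22 mm wide; open, the fingers measure 114 mm over their backs; the gripper's body (76 mm by 85 mm) begins 54 mm behind the grasp point. The pads swing forward as they close: fully open they stand 13 mm farther back than shut.
Start: joints at [1.204, 0.591, 0.048, 1.609, -0.033, 0.943, -0.034], TCP at [0.196, -0.698, 0.231] pointing down, gripper open.
Joint ranges: [-2.69, 2.69], [-0.47, 2.24], [-1.27, 1.36], [0.19, 2.51], [-1.53, 4.68], [0.08, 2.07], [-3.09, 3.09]. Speed limits (rad/s): [2.57, 2.57, 3.14, 3.14, 3.14, 3.14, 3.14].

## Interface

Orientations are given as a unit quaternion [w, x, y, z].
In Python, from station import arm gives the robot as it stands.
- The arm moves only by the tool jog_arm, called after "Request:" as a command line: name --argument value ..., lists and objects as JSON in quotes. Schema: {"type":"object","properties":{"rows":{"type":"array","items":{"type":"object","properties":{"trans":{"type":"array","items":{"type":"number"},"minItems":3,"maxItems":3},"rotvec":{"type":"array","items":{"type":"number"},"minItems":3,"maxItems":3}},"additionalProperties":false},"minItems":1,"maxItems":20},"aperture":{"type":"number"},"only":{"type":"string"},"quiet":{"type":"boolean"},"lines":{"type":"string"}},"required":["rows"],"additionalProperties":false}. rows is a list of rows, 1 to 20 of them, each an object with the fields trans (a list: dx, dy, dz in m), rotvec (a list: a rotation vector rx, ry, rz in rad); a field left out counts as zero; each row shifts and turns the commanded pose from where the row before left it, along the tool's axes as they then stand; what a row does not reach is not made up. A row lasts 1/10 s, in which the tool goes at most 0.05 m and 0.15 rad, less where a joint would pass 70% of its speed; a pose out of reach is approached as far as the arm can. aperture is the finger opening in m, set as the call begins (left out keeps the last). The fingers move at their own pace and stop on an object; the grip force is fixed at half the most. Time passes only in rows, so rows that do not move let the fingers close. The tool returns the time, the measured TCP pose, the force, the opening and the grip force at its end. only (a regular expression) keeps the lines of the reply that match it, lines (a string "A,B") keeps lines A to B, and quiet returns only ok. Input that does not fit is refused with a message, and nothing moves.
- arm.read_state(): the state, without advancing time (a new reading comes with each control period).
- arm.grab_frame(name): name is "scene" or "side" or "wrist"; returns the picture (400x640x3 uint8, blue, green, red); there is no depth.
- arm.camera_params(name): a dict with "vertical_fov" (degrees; the focal length in pixels is half the picture's height over the tangent of half this angle, whatever the lens; pixels are square), "cx", "cy" (the principal point, pixels), "origin" and "attitude" of the camera in the world. Camera axes: x right, y down, z forward; pixel columns grow to the right and rows downward; lengths in m; the calibration is good to about 2 mm. The wrist camera is an equidistant fisheye: a pixel r from the principal point sees the ray r / f radians off the axis. A picture is of the moment at which its call begins: read the wrist's pose just before it. camera_params takes no time and is no camera call; for the wrist camera it gives the pose at the moment of the call.
- arm.sign_off(): hands the job in; it is judged then, once.
The state is a dict: "t": time; "joint_positions": joint angles; "joint_velocities": joint speeds; "effort": joint torques, N m; "eef_pos": TCP position; "orientation": TCP orientation; "wrist_force": force on the tool from outside, world axes, zero at the start; "wrist_torque": the same for the moment, N m; "grip_width": finger opening in m; "finger_force": force on a finger pad.
Only numpy, scipy, OpenCV 4.12 (cv2) and the standard library are available. Lean on these libraries where they do the work, as an engineer would, in place of code of your own. Each camera call takes 0.05 s, during which the arm holds its last target. There are 200 camera calls.

## Task

The washed chopping board has slid down out of its drying stand and lies low across it, its lower edge out on the counter in front. Stand it back up, grooved face still to the front, so that its lower edge sits fully down in the slot behind the stand's front lip, square and roughly centred, and the board leans steeply back against the steel hoop to drain. Leave the mug, the lemon and the jars where they are.

Things in the scene. Friction and masses are not known exactly. Their poses are not given: they have to be found in the camera images.
- stand: Drying stand, fixed: white enamelled foot 235 mm wide (y), slippery (friction 0.25), steel hoop behind. Origin on the counter at the back of the slot, mid-width; x from front (robot side) to back, z up. In x, z (mm): slot floor slopes from (-22.5, 14) down to (0, 3); slot front wall at x = -22.5 up to the crest; back wall rises from (0, 3) to (15.5, 30), top 31.
- board: Loose dark wood chopping board, 300 x 180 x 18 mm, 0.4 to 0.75 kg, hand slot near its upper end. Origin: middle of the lower edge of its back face; x up the board, y across, z out of the grooved front face. Starts with its origin on the counter at x = -150 mm in the stand's frame, within 15 mm of its middle, nearly square, rising at 33 degrees over the bar; seated it rises at 60.
- board_foot (a point): Middle of the board's lower end face. At the start the end face's front edge is 15 mm high and 10 mm in front of the origin. Pushed there (10 to 20 N) the board slides up the ramp, its back over the bar, and drops into the slot once past the crest. Seated, this point is about 10 mm in front of the stand's origin and 9 mm up; on the crest about 15 mm up.
- mug: Dark green mug, bowl 82 mm across, 112 mm over the handle, 89 mm tall, beside the stand on its left. Origin under the middle of bowl and handle together: the bowl's centre is 15 mm to its +y, the handle to its -y. To be left alone.
- lemon: Yellow lemon, 78 x 55 x 56 mm, on the counter to the right of the board's lower edge. Origin under its middle. To be left alone.
- green_jar: Spice jar with a green cap, 46 mm across, 106 mm tall, behind the hoop (it may be the left or the right one of the two). Origin under its middle. To be left alone.
- gold_jar: Spice jar with a gold cap, 42 mm across, 106 mm tall, behind the hoop beside the other. Origin under its middle. To be left alone.
- stand_crest (a point): Crest of the stand's rounded front lip, mid-width: x = -24.5, z = 19.4 mm in the stand's frame. In front of it a smooth ramp 235 mm wide falls straight to the counter at x = -106 mm; behind it the lip drops steeply into the slot. The room's wall closes the counter on the robot's right, at world y = -0.58 m for x beyond 0.36 m: start away from it.
- stand_bar (a point): Middle of the hoop's level top bar, slippery steel rod 10 mm thick, along the stand's y: x = 86.5, z = 150 mm in the stand's frame; its uprights stand at y = +-106 mm.

How it is judged:
At the end, for the whole second after the job is handed in: The board's lower end is down in the slot (foot point under 12.5 mm high and 18 mm in front to 4 mm behind the stand's origin), within 35 mm of the middle and 0.08 rad of square, the board at rest, leaning at 55 to 69 degrees, grooved face to the front (angle between board's own z axis and vertical between 0.96 and 1.2 rad and z of board_foot in the frame of stand below 0.0125 m and x of board_foot in the frame of stand between -0.018 and 0.004 m and y of board_foot in the frame of stand between -0.035 and 0.035 m and angle between the y axis of board and the y axis of stand, either way round below 0.08 rad and linear speed of board below 0.02 m/s); the robot touches nothing.
It fails at once if the mug was shifted by more than 30 mm (distance of mug from where it was at the start of the episode above 0.03 m).
It fails at once if the lemon was shifted by more than 30 mm (distance of lemon from where it was at the start of the episode above 0.03 m).
It fails at once if a spice jar was shifted by more than 30 mm (distance of any of green_jar, gold_jar from where it was at the start of the episode above 0.03 m).
It also fails if it takes over 42 s, if anything falls off the work surface, if the arm or the gripper's body presses on something with over 40 N, if the wrist force passes 120 N, or if a joint passes its speed limit or range.

## Working session

There is one attempt and no reset: what is moved stays moved. The work goes in short steps, Python scripts to look and compute and a tool call to move; the robot and the scene stay as the last step left them, time stands still between calls to the robot, and variables do not carry over. Pictures are saved under pics/ and viewed, at most 11 in all, crops included, and the job is handed in when it is done.

```bash
ls; mkdir -p pics
```

Run:
```python
from station import arm
import cv2
for n in("scene","side"):
    cv2.imwrite(f"pics/{n}0.png",arm.grab_frame(n)); print(n,arm.camera_params(n))
s=arm.read_state(); print(s)
```

```text
pics
station.py
scene {'vertical_fov': 45.764308300969105, 'cx': 319.29397661898366, 'cy': 208.4480847377684, 'origin': array([ 1.33351022, -0.17433375,  0.66951047]), 'attitude': array([-0.36732906,  0.74082961,  0.49728841, -0.26257396])}
side {'vertical_fov': 43.94940424627079, 'cx': 319.14272060742496, 'cy': 199.42833407052493, 'origin': array([ 0.39711727, -0.37488165,  1.12185096]), 'attitude': array([-0.23961746,  0.9402655 , -0.23601791,  0.05272384])}
{'t': 0.1, 'joint_positions': array([ 1.20348584,  0.59205809,  0.04830091,  1.60972333, -0.03331561,
        0.94268812, -0.03367953]), 'joint_velocities': array([ 0.00045517, -0.0025314 , -0.00015898, -0.00249394, -0.00221505,
       -0.0001633 , -0.00093062]), 'effort': array([ 3.91699170e-03, -5.50002050e+01,  1.55259781e+00, -1.98825824e+01,
        9.62591119e-03,  3.84032654e-03,  9.66917810e-06]), 'eef_pos': array([ 0.19584998, -0.69725587,  0.23022203]), 'orientation': array([-1.01795393e-03,  9.90636185e-01,  1.36524271e-01, -1.92350403e-04]), 'wrist_force': array([-0.03628742,  0.75732907, -0.81815271]), 'wrist_torque': array([ 0.05734395, -0.06209481, -0.00019055]), 'finger_force': 0.0, 'grip_width': 0.0853938812562363}
```

View pics/scene0.png

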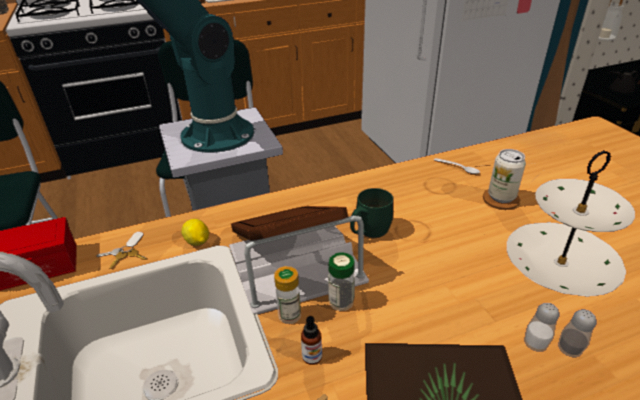

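View pics/side0.png

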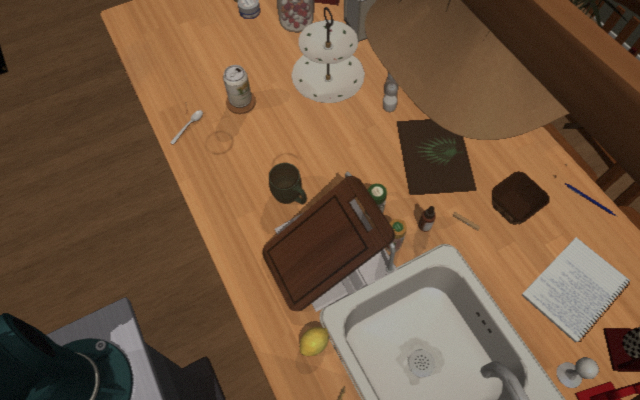

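Run:
```python
import cv2,numpy as np
a=cv2.imread("pics/side0.png")[160:370,240:420]; b=cv2.imread("pics/scene0.png")[180:330,170:410]
A=cv2.resize(a,None,fx=2.8,fy=2.8,interpolation=3); B=cv2.resize(b,None,fx=3.2,fy=3.2,interpolation=3)
cv2.imwrite("pics/A.png",A);cv2.imwrite("pics/B.png",B);print(A.shape,B.shape)
```

Create h.py:
```python
import numpy as np
from scipy.spatial.transform import Rotation as R
from station import arm
def ray(n,u,v):
    p=arm.camera_params(n);f=200/np.tan(np.radians(p["vertical_fov"])/2)
    q=p["attitude"];r=R.from_quat([q[1],q[2],q[3],q[0]])
    d=np.array([u-p["cx"],v-p["cy"],f]) ;return p["origin"],r.apply(d/np.linalg.norm(d))
def plane(n,u,v,z):
    o,d=ray(n,u,v);return o+d*(z-o[2])/d[2]
def tri(a,b):
    o1,d1=ray("side",*a);o2,d2=ray("scene",*b)
    s=np.linalg.lstsq(np.c_[d1,-d2],o2-o1,rcond=None)[0]
    p,q=o1+s[0]*d1,o2+s[1]*d2
    return (p+q)/2,np.linalg.norm(p-q)
```

```text
(588, 504, 3) (480, 768, 3)
```

View pics/A.png

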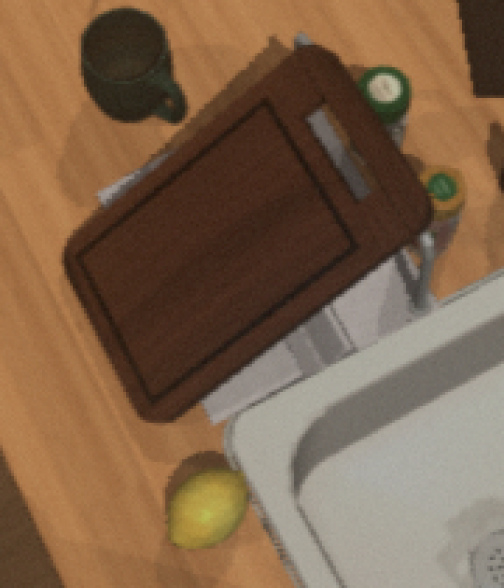

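View pics/B.png

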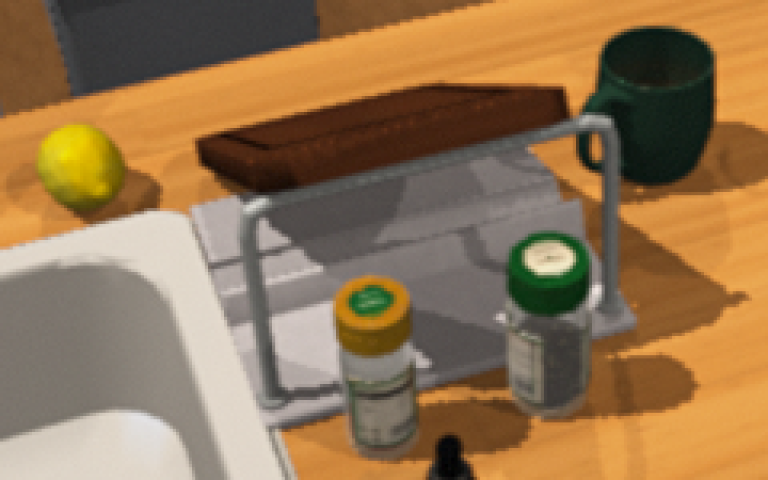

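Run:
```python
from h import *
import cv2
np.set_printoptions(precision=4,suppress=True)
A=lambda u,v:(240+u/2.8,160+v/2.8); B=lambda u,v:(170+u/3.2,180+v/3.2)
L=plane("side",*A(98,197),0);Rr=plane("side",*A(211,423),0)
print("ramp front",L,Rr,np.linalg.norm(L-Rr),"mid",(L+Rr)/2)
y=(L-Rr)[:2];y/=np.linalg.norm(y);yaw=np.arctan2(-y[0],y[1]);print("yaw",yaw)
bl=plane("scene",*B(605,120),.15);br=plane("scene",*B(255,203),.15)
print("bar",bl,br,np.linalg.norm(bl-br))
print("tri bar right",tri(A(428,240),B(252,206)),"left",tri(A(303,40),B(607,122)))
for m in ((bl+br)/2,): 
  y=(bl-br)[:2];y/=np.linalg.norm(y);print("bar yaw",np.arctan2(-y[0],y[1]), "mid",m)
im=cv2.imread("pics/side0.png");hsv=cv2.cvtColor(im,cv2.COLOR_BGR2HSV)
m=((hsv[...,2]<105)&((hsv[...,0]<14)|(hsv[...,0]>170))&(hsv[...,1]>90)).astype('uint8');m[:175]=0;m[312:]=0;m[:,:255]=0;m[:,400:]=0
m=cv2.morphologyEx(m,cv2.MORPH_OPEN,np.ones((5,5)))
c=max(cv2.findContours(m,0,2)[0],key=cv2.contourArea);print(cv2.contourArea(c),cv2.boundingRect(c))
h=cv2.approxPolyDP(cv2.convexHull(c),3,True)[:,0];print(h.tolist())
for p in [A(66,262),A(135,413)]: print("board low edge",plane("side",*p,.015))
# lemon, mug
for n,z in(("side",.028),("scene",.028)):
  im=cv2.imread(f"pics/{n}0.png");hs=cv2.cvtColor(im,cv2.COLOR_BGR2HSV)
  k=cv2.inRange(hs,(22,140,90),(35,255,255));k[:180]=0
  c=max(cv2.findContours(k,0,2)[0],key=cv2.contourArea);M=cv2.moments(c);print("lemon",n,plane(n,M['m10']/M['m00'],M['m01']/M['m00'],z))
print("mug rim",plane("side",*A(125,50),.089))
```

```text
ramp front [0.5299 0.143  0.    ] [ 0.5236 -0.0849  0.    ] 0.22804216078344447 mid [0.5268 0.0291 0.    ]
yaw -0.027751181777485274
bar [0.7258 0.1296 0.15  ] [ 0.7179 -0.0708  0.15  ] 0.20056551535128642
tri bar right (array([ 0.7175, -0.0744,  0.1476]), np.float64(0.003871274624829472)) left (array([0.7235, 0.1286, 0.1446]), np.float64(0.00756472654215973))
bar yaw -0.039517184543187325 mid [0.7218 0.0294 0.15  ]
9416.0 (263, 176, 131, 135)
[[353, 176], [366, 187], [388, 220], [392, 240], [307, 306], [292, 310], [263, 257], [264, 246], [333, 186]]
board low edge [0.4775 0.0938 0.015 ]
board low edge [ 0.4714 -0.0523  0.015 ]
lemon side [ 0.4864 -0.1486  0.028 ]
lemon scene [ 0.4863 -0.1466  0.028 ]
mug rim [0.6006 0.2175 0.089 ]
```

Run:
```python
from h import *
np.set_printoptions(precision=4,suppress=True)
for p in [(258.5,250),(297.5,315)]: print(plane("side",*p,.015))
for p in [(264,246),(307,306)]: print(plane("side",*p,.02))
for p in [(333,186),(392,240)]: print(plane("side",*p,.14))
```

```text
[0.4706 0.108  0.015 ]
[ 0.4822 -0.0777  0.015 ]
[0.4863 0.109  0.02  ]
[ 0.5101 -0.0708  0.02  ]
[0.6783 0.1161 0.14  ]
[ 0.7254 -0.0619  0.14  ]
```

Request:
jog_arm --rows '[{"trans":[0, -0.05, 0], "rotvec":[0, 0, 0.15]}, {"trans":[0, -0.05, 0], "rotvec":[0, 0, 0.15]}, {"trans":[0, -0.05, 0], "rotvec":[0, 0, 0.01]}, {"trans":[0, -0.05, 0]}, {"trans":[0, -0.05, 0]}, {"trans":[0.05, -0.02, 0]}, {"trans":[0.05, -0.02, 0]}, {"trans":[0.05, -0.02, 0]}, {"trans":[0.05, -0.02, 0]}, {"trans":[0.05, -0.03, 0]}, {}]'

```text
t: 1.2
eef_pos: [0.4217, -0.3532, 0.2312]
orientation: [-0.001, 1.0, -0.012, 0.003]
wrist_force: [0.3, 0.3, 1.4]
grip_width: 0.0853
finger_force: 0.0
```

Request:
jog_arm --rows '[{"trans":[0, -0.05, 0], "rotvec":[0, 0, 0.01]}, {"trans":[0, -0.05, 0]}, {"trans":[0, -0.05, 0]}, {"trans":[0, -0.05, 0]}, {"trans":[0, -0.05, 0]}, {"trans":[0, -0.05, 0]}, {"trans":[0, -0.05, 0]}, {"trans":[0, -0.02, 0.03]}, {"trans":[0, 0, 0.03], "rotvec":[0, 0.1, 0]}, {"trans":[0, 0, 0.03], "rotvec":[0, 0.1, 0]}, {"trans":[0, 0, 0.03], "rotvec":[0, 0.1, 0]}, {}, {}]'

```text
t: 2.5
eef_pos: [0.436, 0.0044, 0.1407]
orientation: [0.012, 0.994, -0.025, 0.105]
wrist_force: [-0.4, 0.3, -0.2]
grip_width: 0.0853
finger_force: 0.0
```

Add to h.py:
```python
def st():
    s=arm.read_state();q=s["orientation"];M=R.from_quat([q[1],q[2],q[3],q[0]]).as_matrix()
    print(s["t"],"pos",s["eef_pos"].round(4),"\naxes\n",M.round(3),"\nF",s["wrist_force"].round(1),"q",s["joint_positions"].round(3))
```

```text
(no output)
```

Request:
jog_arm --rows '[{"trans":[0, -0.009, 0.015], "rotvec":[0, 0.02, 0]}, {"trans":[0, -0.009, 0.015], "rotvec":[0, 0.02, 0]}, {"trans":[0, 0, 0.015], "rotvec":[0, 0.02, 0]}, {"trans":[0, 0, 0.015], "rotvec":[0, 0.02, 0]}, {}]'

```text
t: 3.0
eef_pos: [0.4511, 0.0125, 0.1152]
orientation: [0.017, 0.992, -0.024, 0.122]
wrist_force: [0.4, 0.1, 0.2]
grip_width: 0.0854
finger_force: 0.0
```

```bash
python3 -c 'from h import *;st()'
```

```text
3.0 pos [0.4511 0.0125 0.1152] 
axes
 [[ 0.969 -0.052  0.241]
 [-0.044 -0.998 -0.04 ]
 [ 0.242  0.028 -0.97 ]] 
F [0.4 0.1 0.2] q [-0.201  0.422  0.021  2.461  1.236  0.079 -3.029]
```

Request:
jog_arm --rows '[{"trans":[0, -0.005, -0.02], "rotvec":[0, -0.06, 0]}, {"trans":[0, 0, -0.02], "rotvec":[0, -0.06, 0]}, {"rotvec":[0, -0.06, 0]}, {"rotvec":[0, -0.06, 0]}, {}, {}, {}, {}]'

```text
t: 3.8
eef_pos: [0.4483, 0.0123, 0.1355]
orientation: [0.02, 0.999, -0.028, 0.03]
wrist_force: [-0.6, -1.5, 0.1]
grip_width: 0.0856
finger_force: 0.0
```

```bash
python3 -c 'from h import *;st()'
```

```text
3.8 pos [0.4483 0.0123 0.1355] 
axes
 [[ 0.997 -0.058  0.058]
 [-0.055 -0.998 -0.042]
 [ 0.061  0.039 -0.997]] 
F [-0.6 -1.5  0.1] q [ 0.263  0.444 -0.546  2.313  0.641  0.479 -2.44 ]
```

Request:
jog_arm --rows '[{"trans":[-0.003, -0.004, 0.025], "rotvec":[0.013, 0, -0.008]}, {"trans":[-0.003, -0.004, 0.025], "rotvec":[0.013, 0, -0.008]}, {"trans":[0, -0.004, 0.025], "rotvec":[0.013, 0, -0.007]}, {"trans":[0, 0, 0.02]}, {}, {}]'

```text
t: 4.4
eef_pos: [0.4491, 0.0227, 0.0402]
orientation: [0.001, 0.999, -0.016, 0.03]
wrist_force: [-0.2, -0.5, -0.6]
grip_width: 0.0857
finger_force: 0.0
```

```bash
python3 -c 'from h import *;st()'
```

```text
4.4 pos [0.4491 0.0227 0.0402] 
axes
 [[ 0.998 -0.032  0.06 ]
 [-0.032 -0.999 -0.003]
 [ 0.06   0.002 -0.998]] 
F [-0.2 -0.5 -0.6] q [ 0.03   0.613 -0.252  2.369  0.944  0.195 -2.707]
```

Request:
jog_arm --rows '[{"trans":[-0.002, 0, 0.012]}, {"trans":[-0.001, 0, 0.012]}, {"trans":[0, 0, 0.008]}, {}, {}]'

```text
t: 4.9
eef_pos: [0.449, 0.0225, 0.0088]
orientation: [0.001, 0.999, -0.017, 0.031]
wrist_force: [-0.3, 0.2, 0.2]
grip_width: 0.0859
finger_force: 0.0
```

Run:
```python
from h import *;st()
import cv2
im=arm.grab_frame("side")[150:340,200:420];cv2.imwrite("pics/c1.png",cv2.resize(im,None,fx=3,fy=3,interpolation=3))
```

```text
4.9 pos [0.449  0.0225 0.0088] 
axes
 [[ 0.997 -0.034  0.062]
 [-0.034 -0.999 -0.002]
 [ 0.062  0.    -0.998]] 
F [-0.3  0.2  0.2] q [-0.081  0.678 -0.103  2.382  1.274  0.08  -3.035]
```

View pics/c1.png

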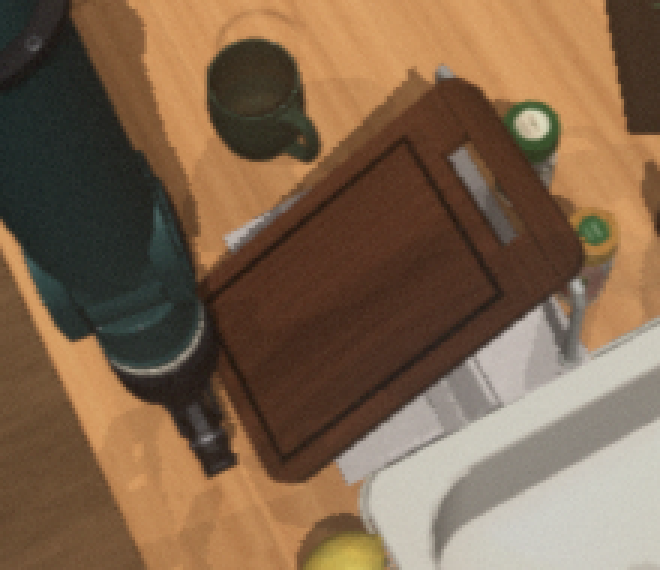

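Request:
jog_arm --rows '[{"trans":[0, 0, 0.005], "rotvec":[0, -0.03, 0]}, {"trans":[0, 0, 0.005], "rotvec":[0, -0.02, 0]}, {"trans":[0, 0, 0.004]}, {}]'

```text
t: 5.35
eef_pos: [0.4491, 0.0221, -0.0059]
orientation: [0.0, 1.0, -0.017, 0.006]
wrist_force: [0.0, 0.2, -0.3]
grip_width: 0.0856
finger_force: 0.0
```

```bash
python3 -c 'from h import *;st()'
```

```text
5.35 pos [ 0.4491  0.0221 -0.0059] 
axes
 [[ 0.999 -0.034  0.011]
 [-0.034 -0.999 -0.001]
 [ 0.011  0.    -1.   ]] 
F [ 0.   0.2 -0.3] q [ 0.062  0.724 -0.286  2.342  1.161  0.208 -2.91 ]
```

Request:
jog_arm --rows '[{"trans":[0.01, 0, 0]}, {"trans":[0.01, 0, 0]}, {"trans":[0.01, 0, 0]}, {"trans":[0.01, 0, 0]}]'

```text
t: 5.75
eef_pos: [0.4862, 0.0204, -0.0057]
orientation: [0.002, 1.0, -0.016, 0.003]
wrist_force: [-2.8, -0.4, -2.3]
grip_width: 0.0855
finger_force: 1.5
```

```bash
python3 -c 'from h import *;st()'
```

```text
5.75 pos [ 0.4862  0.0204 -0.0057] 
axes
 [[ 0.999 -0.032  0.007]
 [-0.032 -0.999 -0.003]
 [ 0.007  0.003 -1.   ]] 
F [-2.8 -0.4 -2.3] q [ 0.162  0.753 -0.406  2.255  1.035  0.324 -2.755]
```

Request:
jog_arm --rows '[{"trans":[0.01, 0, 0], "rotvec":[0, 0.02, 0]}, {"trans":[0.01, 0, 0], "rotvec":[0, 0.02, 0]}, {"trans":[0.01, 0, 0], "rotvec":[0, 0.02, 0]}, {"trans":[0.01, 0, -0.001], "rotvec":[0, 0.02, 0]}, {}]'

```text
t: 6.25
eef_pos: [0.5271, 0.0196, -0.0026]
orientation: [0.002, 0.999, -0.016, 0.045]
wrist_force: [-4.8, -0.3, 2.4]
grip_width: 0.0854
finger_force: 2.3
```

```bash
python3 -c 'from h import *;st()'
```

```text
6.25 pos [ 0.5271  0.0196 -0.0026] 
axes
 [[ 0.995 -0.032  0.09 ]
 [-0.031 -0.999 -0.006]
 [ 0.09   0.003 -0.996]] 
F [-4.8 -0.3  2.4] q [ 0.103  0.741 -0.321  2.224  1.13   0.257 -2.837]
```

Request:
jog_arm --rows '[{"trans":[0.01, 0, -0.001]}, {"trans":[0.01, 0, -0.0013]}, {"trans":[0.01, 0, -0.0013]}, {"trans":[0.01, 0, -0.0013]}, {}]'

```text
t: 6.75
eef_pos: [0.568, 0.0182, 0.0058]
orientation: [0.002, 0.999, -0.016, 0.046]
wrist_force: [-3.0, -1.3, 1.9]
grip_width: 0.0853
finger_force: 1.4
```

Run:
```python
from h import *;st()
import cv2
im=arm.grab_frame("side")[150:340,200:420];b=arm.grab_frame("scene")[150:340,170:390]
cv2.imwrite("pics/c2.png",cv2.resize(np.hstack([im,b]),None,fx=1.8,fy=1.8,interpolation=3))
```

```text
6.75 pos [0.568  0.0182 0.0058] 
axes
 [[ 0.995 -0.033  0.091]
 [-0.033 -0.999 -0.005]
 [ 0.091  0.002 -0.996]] 
F [-3.  -1.3  1.9] q [ 0.193  0.763 -0.435  2.131  1.013  0.369 -2.688]
```

View pics/c2.png

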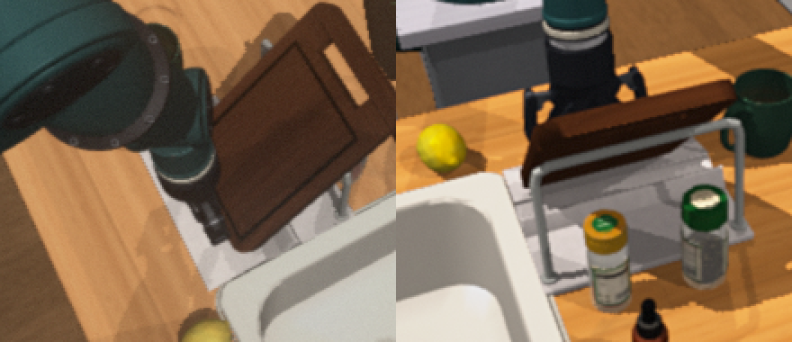

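Request:
jog_arm --rows '[{"trans":[0.01, 0, -0.001], "rotvec":[0, 0.04, 0]}, {"trans":[0.01, 0, -0.001], "rotvec":[0, 0.04, 0]}, {"trans":[0.008, 0, -0.001], "rotvec":[0, 0.03, 0]}, {}]'

```text
t: 7.25
eef_pos: [0.5966, 0.0184, 0.0128]
orientation: [0.002, 0.995, -0.015, 0.102]
wrist_force: [-1.2, 0.7, 0.1]
grip_width: 0.0855
finger_force: 0.6
```

```bash
python3 -c 'from h import *;st()'
```

```text
7.25 pos [0.5966 0.0184 0.0128] 
axes
 [[ 0.979 -0.031  0.202]
 [-0.03  -1.    -0.007]
 [ 0.202  0.001 -0.979]] 
F [-1.2  0.7  0.1] q [ 0.058  0.729 -0.249  2.149  1.212  0.208 -2.899]
```

Request:
jog_arm --rows '[{"trans":[0.004, 0, 0], "rotvec":[0, 0.03, 0]}, {"trans":[0.004, 0, 0], "rotvec":[0, 0.03, 0]}, {"trans":[0.004, 0, 0.001]}, {}]'

```text
t: 7.65
eef_pos: [0.612, 0.0175, 0.0184]
orientation: [0.002, 0.992, -0.016, 0.126]
wrist_force: [-0.9, 0.1, 0.3]
grip_width: 0.0855
finger_force: 0.2
```

Run:
```python
from h import *;st()
import cv2
im=arm.grab_frame("side")[150:340,200:420];b=arm.grab_frame("scene")[150:340,170:390]
cv2.imwrite("pics/c3.png",cv2.resize(np.hstack([im,b]),None,fx=1.8,fy=1.8,interpolation=3))
```

```text
7.65 pos [0.612  0.0175 0.0184] 
axes
 [[ 0.968 -0.032  0.25 ]
 [-0.031 -0.999 -0.009]
 [ 0.25   0.    -0.968]] 
F [-0.9  0.1  0.3] q [-0.051  0.716 -0.098  2.153  1.336  0.104 -3.042]
```

View pics/c3.png

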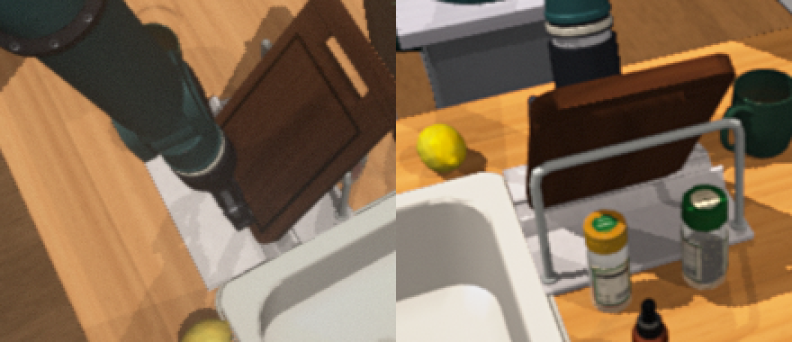

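Request:
jog_arm --rows '[{"trans":[-0.03, 0, 0]}, {"trans":[-0.04, 0, -0.01]}, {"trans":[-0.04, 0, -0.02], "rotvec":[0, -0.1, 0]}, {"trans":[-0.02, 0.05, -0.02], "rotvec":[0, -0.1, 0]}, {"trans":[0, 0.05, -0.02], "rotvec":[0, -0.05, 0]}, {"trans":[0, 0.05, 0]}, {"trans":[0, 0.05, 0]}, {"trans":[0, 0.05, 0]}, {"trans":[0, 0.05, 0]}, {}]'

```text
t: 8.75
eef_pos: [0.5026, -0.2685, 0.0643]
orientation: [0.011, 0.999, -0.028, 0.02]
wrist_force: [0.1, -0.8, -0.6]
grip_width: 0.0854
finger_force: 0.0
```

Run:
```python
from h import *;st()
import cv2
im=arm.grab_frame("side");b=arm.grab_frame("scene")
cv2.imwrite("pics/side4.png",im);cv2.imwrite("pics/scene4.png",b)
im=cv2.resize(im[150:330,240:400],None,fx=2.5,fy=2.5,interpolation=3);b=cv2.resize(b[160:340,220:380],None,fx=2.5,fy=2.5,interpolation=3)
cv2.imwrite("pics/c4.png",np.hstack([im,b]))
```

```text
8.75 pos [ 0.5026 -0.2685  0.0643] 
axes
 [[ 0.998 -0.057  0.039]
 [-0.056 -0.998 -0.023]
 [ 0.04   0.021 -0.999]] 
F [ 0.1 -0.8 -0.6] q [ 0.844  0.707 -0.614  2.079  0.808  0.556 -1.983]
```

View pics/c4.png

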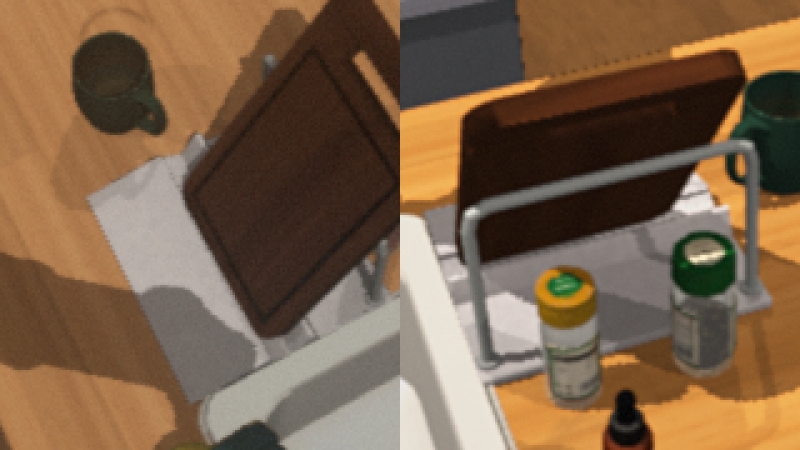

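Run:
```python
from h import *
import cv2
np.set_printoptions(precision=4,suppress=True)
S=lambda u,v:(240+u/2.5,150+v/2.5);C=lambda u,v:(220+(u-400)/2.5,160+v/2.5)
O=np.array([.634,.029,0]);x=np.array([1,-.034,0]);y=np.array([.034,1,0])
f=lambda p:np.array([(p-O)@x,(p-O)@y,p[2]])*1000
for p in [(189,207),(255,327),(220,264)]:
  for z in(.012,.03): print(p,z,f(plane("side",*S(*p),z)))
print("ramp corners",f(plane("side",*S(90,202),0)),f(plane("side",*S(192,403),0)))
# top end corners: side image full
im=cv2.imread("pics/side4.png");hsv=cv2.cvtColor(im,cv2.COLOR_BGR2HSV)
m=((hsv[...,2]<105)&((hsv[...,0]<14)|(hsv[...,0]>170))&(hsv[...,1]>90)).astype('uint8');m[:130]=0;m[290:]=0;m[:,:310]=0;m[:,440:]=0
m=cv2.morphologyEx(m,cv2.MORPH_OPEN,np.ones((5,5)))
c=max(cv2.findContours(m,0,2)[0],key=cv2.contourArea)
print(cv2.approxPolyDP(cv2.convexHull(c),2.5,True)[:,0].tolist())
for n in("side","scene"):
  h=cv2.cvtColor(cv2.imread(f"pics/{n}4.png"),cv2.COLOR_BGR2HSV);k=cv2.inRange(h,(22,140,90),(35,255,255));k[:180]=0
  c=max(cv2.findContours(k,0,2)[0],key=cv2.contourArea);M=cv2.moments(c);print("lemon",n,cv2.contourArea(c),plane(n,M['m10']/M['m00'],M['m01']/M['m00'],.028))
z=cv2.resize(im[120:300,280:440],None,fx=3.3,fy=3.3,interpolation=3);cv2.imwrite("pics/c5.png",z)
```

```text
(189, 207) 0.012 [-22.3161  54.4226  12.    ]
(189, 207) 0.03 [-25.5734  46.859   30.    ]
(255, 327) 0.012 [-20.6627 -83.8121  12.    ]
(255, 327) 0.03 [-23.9467 -89.1338  30.    ]
(220, 264) 0.012 [-21.8111 -12.8173  12.    ]
(220, 264) 0.03 [-25.0765 -19.2903  30.    ]
ramp corners [-106.205   108.2852    0.    ] [-103.6915 -119.3948    0.    ]
[[385, 147], [418, 189], [431, 222], [354, 281], [346, 283], [315, 221], [371, 150]]
lemon side 194.0 [ 0.4795 -0.138   0.028 ]
lemon scene 499.5 [ 0.4868 -0.1464  0.028 ]
```

View pics/c5.png

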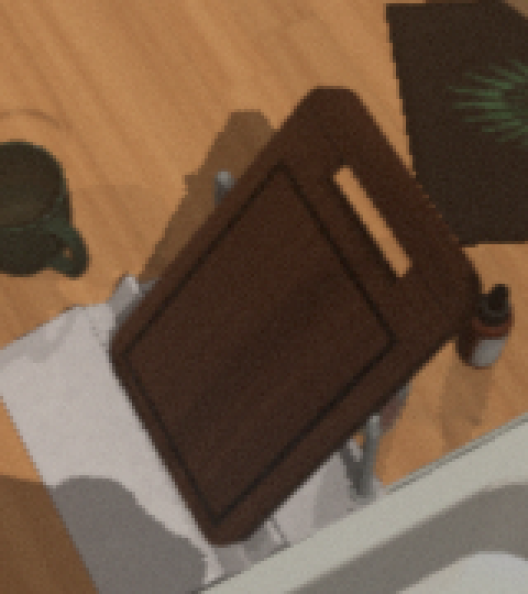

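Request:
jog_arm --rows '[{"trans":[0, 0, -0.04], "rotvec":[0.02, 0, -0.02]}, {"trans":[0, -0.03, -0.03]}, {"trans":[0, -0.05, 0]}, {"trans":[0, -0.05, 0]}, {"trans":[0, -0.05, 0]}, {"trans":[0, -0.05, 0]}, {"trans":[0, -0.05, 0]}, {"trans":[0.01, -0.01, 0.03]}, {"trans":[0.01, 0, 0.03], "rotvec":[0, 0.05, 0]}, {"trans":[0.01, 0, 0.02], "rotvec":[0, 0.05, 0]}, {}]'

```text
t: 9.95
eef_pos: [0.5392, 0.0355, 0.056]
orientation: [-0.001, 0.998, -0.007, 0.068]
wrist_force: [-1.3, -0.7, 0.7]
grip_width: 0.0852
finger_force: 0.0
```

Run:
```python
from h import *;st()
import cv2
cv2.imwrite("pics/w1.png",arm.grab_frame("wrist"))
```

```text
9.95 pos [0.5392 0.0355 0.056 ] 
axes
 [[ 0.991 -0.014  0.136]
 [-0.014 -1.     0.001]
 [ 0.136 -0.003 -0.991]] 
F [-1.3 -0.7  0.7] q [ 0.169  0.647 -0.447  2.213  0.998  0.343 -2.714]
```

View pics/w1.png

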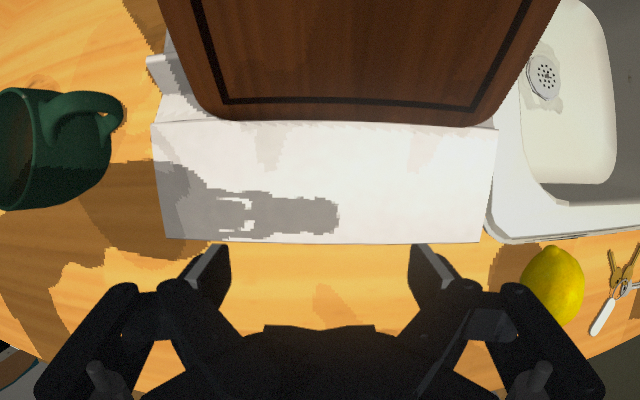

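Request:
jog_arm --rows '[{"trans":[0.01, 0.017, 0.03], "rotvec":[0, 0.05, 0.02]}, {"trans":[0.02, 0, 0.015], "rotvec":[0, 0.03, 0]}, {"trans":[0.02, 0, 0.003]}, {"trans":[0.01, 0, 0.002]}, {}, {}]'

```text
t: 10.6
eef_pos: [0.6078, 0.0156, 0.0224]
orientation: [-0.002, 0.994, -0.02, 0.11]
wrist_force: [-1.2, 0.5, 0.0]
grip_width: 0.0859
finger_force: 0.0
```

```bash
python3 -c 'from h import *;st()'
```

```text
10.6 pos [0.6078 0.0156 0.0224] 
axes
 [[ 0.975 -0.039  0.218]
 [-0.039 -0.999 -0.   ]
 [ 0.218 -0.008 -0.976]] 
F [-1.2  0.5  0. ] q [ 0.086  0.72  -0.274  2.134  1.182  0.219 -2.863]
```

Request:
jog_arm --rows '[{"trans":[0.004, 0, 0.005]}, {"trans":[0.003, 0, 0.001]}, {}]'

```text
t: 10.9
eef_pos: [0.6162, 0.0145, 0.0171]
orientation: [-0.001, 0.994, -0.02, 0.109]
wrist_force: [0.7, -0.2, -0.4]
grip_width: 0.0854
finger_force: 0.0
```

Request:
jog_arm --rows '[{"trans":[0.003, 0, 0.001]}, {}]'

```text
t: 11.1
eef_pos: [0.6191, 0.0145, 0.0167]
orientation: [-0.001, 0.994, -0.019, 0.109]
wrist_force: [-0.1, -0.0, 0.5]
grip_width: 0.0854
finger_force: 0.0
```

Request:
jog_arm --rows '[{"trans":[0.003, 0, 0.001]}, {}]'

```text
t: 11.3
eef_pos: [0.6218, 0.0143, 0.0161]
orientation: [-0.001, 0.994, -0.019, 0.109]
wrist_force: [-0.8, -0.9, -0.1]
grip_width: 0.0855
finger_force: 0.4
```

Request:
jog_arm --rows '[{"trans":[0.003, 0, 0.001]}, {}]'

```text
t: 11.5
eef_pos: [0.6227, 0.0143, 0.0158]
orientation: [-0.001, 0.994, -0.019, 0.107]
wrist_force: [-7.3, -1.5, 4.7]
grip_width: 0.0855
finger_force: 4.4
```

Request:
jog_arm --rows '[{"trans":[-0.02, 0, 0]}, {"trans":[-0.03, 0, -0.005]}, {"trans":[-0.04, 0, -0.02], "rotvec":[0, -0.05, 0]}, {"trans":[-0.04, 0, -0.03], "rotvec":[0, -0.1, 0]}, {"trans":[0, 0, -0.03], "rotvec":[0, -0.05, 0]}, {}, {}]'

```text
t: 12.2
eef_pos: [0.5009, 0.0173, 0.071]
orientation: [-0.002, 1.0, -0.022, 0.022]
wrist_force: [-1.1, -0.5, -0.6]
grip_width: 0.0855
finger_force: 0.0
```

Run:
```python
from h import *;st()
import cv2
a=arm.grab_frame("side")[120:360,240:440];b=arm.grab_frame("scene")[150:350,170:400];w=arm.grab_frame("wrist")
r=lambda i:cv2.resize(i,(400,300))
cv2.imwrite("pics/f.png",np.vstack([np.hstack([r(a),r(b)]),np.hstack([r(w),r(w[60:180,200:440])])]))
```

```text
12.2 pos [0.5009 0.0173 0.071 ] 
axes
 [[ 0.998 -0.044  0.045]
 [-0.044 -0.999  0.002]
 [ 0.045 -0.004 -0.999]] 
F [-1.1 -0.5 -0.6] q [ 0.302  0.632 -0.581  2.228  0.842  0.458 -2.572]
```

View pics/f.png

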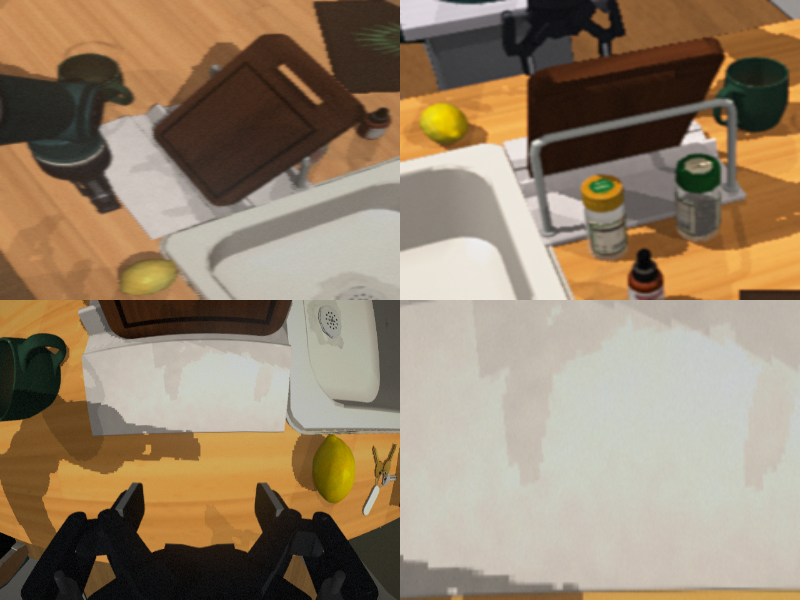

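The board stands behind the lip, square and close to centred, with its grooves to the front. The lemon, mug and jars have not moved, and the robot is clear, so I'm handing it in.

```bash
python3 -c 'from station import arm;print(arm.sign_off())'
```

```text
the job is handed in; nothing more can be done
None
```

I handed the job in at about 12 s of the 42 s: as far as the cameras and a final firm push show, the board is seated in the slot behind the lip, square, about 15 mm right of centre and leaning back on the hoop, with the mug, lemon and jars where they were; the hand-in returned no verdict.

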